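# Bring the mixing drum's filler stem to the top

### The job

Turn the drum of the tumble mixer by pushing its spokes one after another with the fingertips, until its short, thick filler stem points straight up, then back off. Turn it steadily rather than flinging it, keep off the stem itself, and leave the mixer and the things around it where they stand, nothing lifted or carried.

Things in the scene. Friction and masses are not known exactly. Their poses are not given: they have to be found in the camera images.
- stand: White stand of the tumble mixer, loose on the bench, 6 kg: base plate 240 x 180 x 14 mm, centred; on it a motor box 85 x 130 mm in plan, from x = -120 to -35 mm, top at 204 mm. Origin: underside of the plate, straight below the drum's origin. Its x axis is the axle's direction, away from the box; z up.
- drum: Steel drum with six spokes, on a level axle. Origin on the axle in the spokes' plane, 165 mm above the bench; x axis along the axle, away from the motor box; z axis towards the stem's side. Drum radius up to 62 mm, x from -13 to 82 mm. Turns either way without a stop; friction (0.3 N m, about 3 N at a spoke's end) holds it at any angle: it neither swings back nor runs on.
- spoke_end (a point): Outer end of one of the six spokes, 130 mm from the axle. The spokes are alike: straight round steel bars 10 mm thick with round ends, all in the plane x = 0 of the drum, 60 degrees apart, at 30, 90, 150, 210, 270 and 330 degrees from the stem's direction about the axle.
- stem: Filler stem, the only short thick stub on the drum: tube 18 mm in diameter with a cap 26 mm in diameter, midway in angle between two spokes but 55 mm in front of their plane (drum x = 55 mm). Origin at its foot, 56 mm from the axle; z axis outward along the stem, whose end is 103 mm from the axle. It must point straight up at the end.
- tube_rack: Blue microtube rack 70 x 130 x 32 mm with capped tubes, 46 mm high overall; origin at the centre of its underside. Bystander.
- tip_box: Pipette tip box, 88 x 123 x 80 mm, yellow with a clear lid; origin at the centre of its underside. Bystander.
- reagent_bottle: Small bottle with a white cap, 52 mm in diameter, 110 mm high; origin at the centre of its underside. Bystander.
- jar: Squat amber jar, 54 mm in diameter, 60 mm high; origin at the centre of its underside. Bystander.

How it is judged:
By the outcome, as a careful person would: the job done as asked, in the order asked, and still so for the second after the job is handed in, with the robot touching nothing.
It also fails if it takes over 67 s, if anything falls off the work surface, if the arm or the gripper's body presses on something with over 40 N, if the wrist force passes 120 N, or if a joint passes its speed limit or range.

### The arm

A 6-joint arm with a two-finger parallel gripper is mounted at the origin on the work surface. World frame = base frame: x ahead of the robot, y to its left, z up, the work surface at z = 0. Lengths are in m, angles in rad, forces in N, time in s.
With the tool pointing down it reaches from about 0.35 to 0.775 m from the base axis. Payload 5.5 kg.
Tool frame: the origin (TCP) lies midway between the tips of the shut fingers; the grasp point (between the pads) lies 19 mm behind it; z points along the fingers, y is the line along which they close (so a half turn about z gives the same grasp; the last joint's range is limited). The gripper opens to 85 mm and grips with 20 to 120 N. Pads are 22 mm wide; open, the fingers measure 114 mm over their backs; the gripper's body (76 mm by 85 mm) begins 54 mm behind the grasp point. The pads swing forward as they close: fully open they stand 13 mm farther back than shut.
Start: joints at [1.093, 0.313, 0.046, 1.304, 0, 1.431], TCP at [0.191, 0.543, 0.231] pointing down, gripper open.
Joint ranges: [-2.76, 2.76], [-0.86, 1.69], [-1.03, 1.26], [-2.2, 2.34], [-1.47, 1.5], [-3.14, 3.14]. Speed limits (rad/s): [2.57, 2.57, 3.14, 3.14, 3.14, 3.14].

### API

Orientations are given as a rotation vector (axis times angle).
In Python, from workcell import robot, get_image, masks_of, landmark_of gives the robot as it stands. Calls block until the motion is done:
- robot.goto(position, orientation): joint-space move of the TCP to a pose.
- robot.line_to(position, attitude=None, feed=0.15, contact_N=None): straight line of the TCP; attitude=None keeps the orientation; feed is the mean speed in m/s. With contact_N (N) it stops when the force on the tool has changed by that much, and returns True; else False.
- robot.set_joints(angles): joint-space move.
- robot.grip(opening, strength=None): opening from 0.0 (shut) to 1.0 (fully open); strength is the grip in N (None keeps the last); returns when the fingers have stopped.
- robot.wait(seconds).
- robot.solve_ik(position, orientation): joint angles nearest the present ones, or None.
- get_image(name): name is "scene" or "top"; returns a dict with "img" (384x512x3 uint8, red, green, blue), "fx", "fy", "cx", "cy" (pixels), "rvec" (rotation vector, rad) and "tvec" (3), from world to camera coordinates, as OpenCV has them. Camera axes: x right, y down, z forward; pixel columns grow to the right and rows downward; lengths in m; the calibration is good to about 2 mm. A picture is of the moment at which its call begins. There is no depth.
A pose or a line that the arm cannot do raises robot.Unreachable and nothing moves.
- robot.hand_in(): hands the job in; it is judged then, once.
Trained networks look in the newest picture that a camera, given by its name, has taken for a name from the list of things; names that differ only in an ending like _2 or _b are one class to them, and where a whole thing is asked for, a point or a joint stands for the part that bears it (a point fixed in the world has none). Each returns a list of dicts, best first, with "conf" (0 to 1); they miss things now and then, are a little off and sometimes report something else, mostly with a low value. They report only what shows in the picture. A call takes as long as a camera call.
- masks_of(camera, name): "mask" (384x512 bool, what is visible of it) and "point" ([column, row] as shares, 0 to 1, of the picture: columns of its width, rows of its height, amid what is visible of it).
- landmark_of(camera, name): "point" ([column, row] as shares, 0 to 1, of the picture: columns of its width, rows of its height: a listed point, or the origin of a listed thing).
Readings, each from a call of its own:
- robot.get_time(): time.
- robot.get_joint_positions(): joint angles.
- robot.get_qd(): joint speeds.
- robot.get_effort(): joint torques, N m.
- robot.get_position(): TCP position.
- robot.get_tcp_rot(): TCP orientation.
- robot.get_ft_force(): force on the tool from outside, world axes, zero at the start.
- robot.get_moment(): the same for the moment, N m.
- robot.get_opening(): opening from 0.0 (shut) to 1.0 (fully open).
- robot.get_grip_force(): force on a finger pad.
Only numpy, scipy, OpenCV 4.12 (cv2) and the standard library are available. Lean on these libraries where they do the work, as an engineer would, in place of code of your own. Each camera call takes 0.05 s, during which the arm holds its last target. There are 200 camera calls.

## Working session

There is one attempt and no reset: what is moved stays moved. The work goes in short steps, each a Python script; the robot and the scene stay as the last script left them, time stands still between calls to the robot, and variables do not carry over. Pictures are saved under pics/ and viewed, at most 10 in all, crops included, and the job is handed in when it is done.

```bash
ls; mkdir -p pics
python3 - <<'E'
from workcell import robot, get_image, masks_of, landmark_of
import cv2
for c in ("scene","top"):
    d=get_image(c); cv2.imwrite(f"pics/{c}0.png",d["img"][:,:,::-1])
    print(c,d["fx"],d["fy"],d["cx"],d["cy"],d["rvec"],d["tvec"])
    for n in ("stand","drum","spoke_end","stem","tube_rack","tip_box","reagent_bottle","jar"):
        print(n,[(round(float(r["point"][0])*512,1),round(float(r["point"][1])*384,1),round(r["conf"],2)) for r in landmark_of(c,n)])
print(robot.get_time(),robot.get_tcp_rot())
E
```

```text
pics
scene 383.4699604905459 383.4699604905459 258.58161231872054 192.534238663937 [ 1.04095199  2.20474223 -1.21455612] [ 0.37999661 -0.11478447  1.43386562]
stand [(304.0, 232.2, 0.72)]
drum [(303.4, 184.1, 0.7), (279.9, 198.3, 0.5)]
spoke_end []
stem [(280.5, 197.1, 0.53)]
tube_rack [(344.9, 291.2, 0.72), (305.6, 234.4, 0.51)]
tip_box [(344.5, 292.8, 0.72), (239.1, 200.4, 0.65)]
reagent_bottle [(280.5, 196.3, 0.31)]
jar [(248.0, 270.2, 0.8), (228.7, 245.6, 0.52)]
top 451.2128295626069 451.2128295626069 254.80041587168554 193.85715645047813 [ 2.14151971 -2.17443382  0.16221225] [0.0136657  0.66169165 1.11219923]
stand [(228.3, 258.0, 0.57)]
drum [(222.2, 259.2, 0.66)]
spoke_end [(273.1, 277.2, 0.59)]
stem [(246.9, 243.6, 0.38)]
tube_rack [(154.5, 219.6, 0.85), (220.2, 259.5, 0.35)]
tip_box [(326.5, 268.1, 0.96)]
reagent_bottle [(277.2, 194.1, 0.79)]
jar [(234.8, 183.8, 0.93), (223.7, 260.9, 0.59), (327.5, 269.4, 0.53)]
0.9 [5.28084599e-01 3.09687268e+00 1.48073511e-04]
```

Run:
```python
import cv2
a=cv2.imread("pics/scene0.png")[100:320,180:400]; cv2.imwrite("pics/sc.png",cv2.resize(a,(600,600),interpolation=cv2.INTER_CUBIC))
```

```text
(no output)
```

View pics/sc.png

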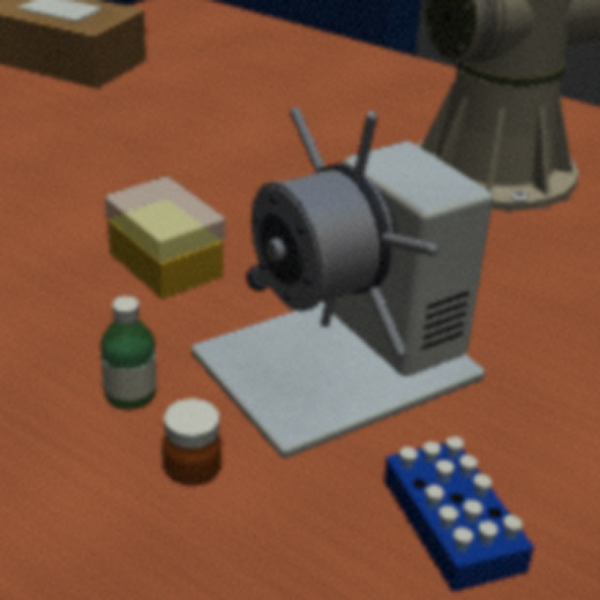

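View pics/top0.png

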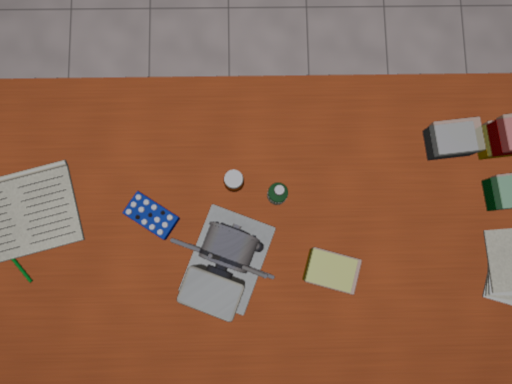

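The drum faces away from the robot. The stem points to the robot's right, slightly below level: cap at about (275,202) in scene and (260,246) in top. I'll fit the stand pose and drum angle to the visible points in both views.

```bash
cat > h.py <<'E'
import numpy as np, cv2
from scipy.optimize import least_squares
def proj(d,P):
    return cv2.projectPoints(np.asarray(P,float).reshape(-1,1,3),np.array(d["rvec"],float),np.array(d["tvec"],float),
        np.array([[d["fx"],0,d["cx"]],[0,d["fy"],d["cy"]],[0,0,1.]]),None)[0].reshape(-1,2)
def pol(x,r,phi): # stand frame; phi = angle about +x axle from up
    return np.array([x,-r*np.sin(phi),.165+r*np.cos(phi)])
def W(p,P):
    c,s=np.cos(p[2]),np.sin(p[2]); P=np.asarray(P)
    return P@np.array([[c,-s,0],[s,c,0],[0,0,1]]).T+[p[0],p[1],0]
E
cat > fit.py <<'E'
from h import *
from workcell import get_image,landmark_of
S,T=get_image("scene"),get_image("top")
SP=[(287.8,140.3),(316.4,142.9),(339.5,190.9),(327.4,229.1)]
def res(q,full=False):
    p=q[:3];phi=q[3];h=.014
    ds=[]
    ps=[[.12,-.09,h],[.12,.09,h],[-.12,.09,h],[-.035,-.065,.204],[-.12,.065,.204],[-.035,.065,.204]]
    ds.append(proj(S,W(p,ps))-[(250.8,228),(284.9,266.1),(357.5,237.1),(329.2-0,152.4),(359.7,172.2),(336.6,179.2)])
    ps=[[.12,.09,h],[.12,-.09,h],[-.12,-.09,h],[-.035,.065,.204],[-.035,-.065,.204],[-.12,-.065,.204],[-.12,.065,.204]]
    ds.append(proj(T,W(p,ps))-[(216,206),(274,233),(245,313),(193,265),(243,284),(232,320),(179,300)])
    ds[0][3]=0
    sp=[pol(0,.128,phi+np.radians(30+60*k)) for k in range(6)]
    for D,obs in((S,SP),(T,[(172,239),(271,277)])):
        pp=proj(D,W(p,sp))
        for o in obs:
            e=pp-o; ds.append(e[[np.argmin((e**2).sum(1))]])
    st=W(p,[pol(.055,.097,phi)])
    ds.append(proj(S,st)-(274.6,201.9)); ds.append(proj(T,st)-(260,246))
    d=np.vstack(ds); return d if full else d.ravel()
best=None
for ph in np.radians(np.arange(60,150,10)):
  for yaw in (-.2,-.45,-.8):
    r=least_squares(res,[.5,.05,yaw,ph],loss="soft_l1")
    if best is None or r.cost<best.cost: best=r
print(best.x,np.degrees(best.x[2:]),best.cost); print(res(best.x,True).round(1).tolist())
np.save("pose.npy",best.x)
p=best.x
def tri(a,b):
    f=lambda X:np.r_[proj(S,X)[0]-a,proj(T,X)[0]-b]
    r=least_squares(f,[.5,0,.05]); return r.x.round(3),round(r.cost,1)
print("rack",tri((344.9,291.2),(154.5,219.6)),"tip",tri((239.1,200.4),(326.5,268.1)),"jar",tri((248,270.2),(234.8,183.8)),"bottle(scene pix fixed)",tri((227,245),(277.2,194.1)))
for k in range(6): print(30+60*k,W(p,[pol(0,.13,p[3]+np.radians(30+60*k))]).round(3))
E
python3 fit.py
```

```text
[ 0.50011251  0.07682637 -0.36752862  2.43487579] [-21.05783879 139.5081064 ] 40.17882452406558
[[-1.7, -1.7], [-1.0, -0.9], [0.8, -2.0], [0.0, 0.0], [2.4, -2.4], [-1.2, -1.0], [-4.8, -3.4], [1.8, -6.7], [-1.2, 2.1], [-3.8, -1.6], [2.7, 0.4], [-0.1, 2.7], [-4.2, 1.2], [-0.7, -0.5], [-0.2, -1.1], [-0.3, 0.5], [-0.1, 1.0], [-1.1, 0.1], [2.5, -0.8], [-0.0, -0.2], [-1.9, -0.4]]
rack (array([ 0.605,  0.268, -0.007]), np.float64(0.4)) tip (array([ 0.47 , -0.184, -0.011]), np.float64(0.3)) jar (array([ 0.699,  0.053, -0.003]), np.float64(2.2)) bottle(scene pix fixed) (array([ 0.666, -0.056, -0.001]), np.float64(0.2))
30 [[0.492 0.055 0.037]]
90 [[0.536 0.169 0.081]]
150 [[0.544 0.191 0.208]]
210 [[0.509 0.099 0.293]]
270 [[ 0.465 -0.015  0.249]]
330 [[ 0.456 -0.038  0.122]]
```

```bash
cat >> h.py <<'E'
from scipy.spatial.transform import Rotation as R
def pose(p,phi,r,off,flip,tilt=None,x=0.):
    """TCP at radius r, tangentially off behind (+phi side) of a spoke at phi; tool z points inward, tilted by tilt*phi."""
    t=phi if tilt is None else tilt
    tang=np.array([0,-np.cos(phi),-np.sin(phi)])   # +phi direction
    P=pol(x,r,phi)+off*tang
    z=np.array([0,np.sin(t),-np.cos(t)]); 
    y=np.array([1.,0,0]) if flip in(0,1) else np.array([0,np.cos(t),np.sin(t)])
    if flip%2: y=-y
    M=np.c_[np.cross(y,z),y,z]
    return W(p,[P])[0], R.from_matrix(R.from_euler("z",p[2]).as_matrix()@M).as_rotvec()
E
python3 - <<'E'
from h import *
from workcell import robot
p=np.load("pose.npy")
for k in (1,.7,.5):
  for f in range(4):
    print(k,f)
    for a in (60,50,30,10,-10,-30,-40):
      q=robot.solve_ik(*pose(p,np.radians(a),.11,.02,f,np.radians(a*k)))
      print("  ",a,None if q is None else np.round(q,2))
E
```

```text
1 0
   60 [-0.8   0.39 -0.38  1.42  0.91  0.83]
   50 [-0.72  0.25 -0.37  1.34  0.8   1.05]
   30 [-0.48  0.08 -0.3   1.26  0.52  1.44]
   10 [-0.19  0.09 -0.15  1.3   0.17  1.75]
   -10 [ 0.09  0.24  0.05  1.46 -0.16  2.03]
   -30 [ 0.29  0.5   0.31  1.71 -0.41  2.3 ]
   -40 [ 0.36  0.66  0.45  1.88 -0.5   2.43]
1 1
   60 [-0.8   0.39 -0.38  1.42  0.91 -2.31]
   50 [-0.72  0.25 -0.37  1.34  0.8  -2.09]
   30 [-0.48  0.08 -0.3   1.26  0.52 -1.71]
   10 [-0.19  0.09 -0.15  1.3   0.17 -1.39]
   -10 [ 0.09  0.24  0.05  1.46 -0.16 -1.11]
   -30 [ 0.29  0.5   0.31  1.71 -0.41 -0.84]
   -40 [ 0.36  0.66  0.45  1.88 -0.5  -0.71]
1 2
   60 [-0.8   0.39 -0.38  1.42  0.91 -0.74]
   50 [-0.72  0.25 -0.37  1.34  0.8  -0.52]
   30 [-0.48  0.08 -0.3   1.26  0.52 -0.13]
   10 [-0.19  0.09 -0.15  1.3   0.17  0.18]
   -10 [ 0.09  0.24  0.05  1.46 -0.16  0.46]
   -30 [ 0.29  0.5   0.31  1.71 -0.41  0.73]
   -40 [ 0.36  0.66  0.45  1.88 -0.5   0.86]
1 3
   60 [-0.8   0.39 -0.38  1.42  0.91  2.4 ]
   50 [-0.72  0.25 -0.37  1.34  0.8   2.62]
   30 [-0.48  0.08 -0.3   1.26  0.52  3.01]
   10 [-0.19  0.09 
[... 1995 characters left out ...]
15  1.52 -0.22 -1.  ]
   -40 [ 0.25  0.42  0.22  1.58 -0.28 -0.92]
0.5 2
   60 [-0.56  0.12 -0.38  1.19  0.51 -0.22]
   50 [-0.49  0.09 -0.34  1.2   0.43 -0.13]
   30 [-0.32  0.07 -0.24  1.25  0.26  0.05]
   10 [-0.13  0.11 -0.12  1.32  0.08  0.23]
   -10 [ 0.04  0.2   0.01  1.41 -0.08  0.41]
   -30 [ 0.19  0.34  0.15  1.52 -0.22  0.57]
   -40 [ 0.25  0.42  0.22  1.58 -0.28  0.65]
0.5 3
   60 [-0.56  0.12 -0.38  1.19  0.51  2.92]
   50 [-0.49  0.09 -0.34  1.2   0.43  3.01]
   30 [-0.32  0.07 -0.24  1.25  0.26 -3.09]
   10 [-0.13  0.11 -0.12  1.32  0.08 -2.91]
   -10 [ 0.04  0.2   0.01  1.41 -0.08 -2.73]
   -30 [ 0.19  0.34  0.15  1.52 -0.22 -2.57]
   -40 [ 0.25  0.42  0.22  1.58 -0.28 -2.5 ]
```

```bash
cat > view.py <<'E'
import sys
from h import *
from workcell import get_image
n,p=sys.argv[1],np.load("pose.npy"); phi=np.radians(float(sys.argv[2])) if len(sys.argv)>2 else p[3]
out=[]
for c,(u,v,s) in {"scene":(265,120,4),"top":(160,190,3)}.items():
    d=get_image(c); cv2.imwrite(f"pics/{n}_{c}.png",d["img"][:,:,::-1])
    w,h=(100,130) if c=="scene" else (130,140)
    im=cv2.resize(d["img"][v:v+h,u:u+w,::-1].copy(),None,fx=s,fy=s,interpolation=cv2.INTER_CUBIC); im=im.copy()
    for k in range(6):
        for x in proj(d,W(p,[pol(0,.13,phi+np.radians(30+60*k))])): cv2.circle(im,tuple(int(i) for i in (x-[u-.0,v])*s+s/2),4,(0,255,255),1)
    for x in proj(d,W(p,[pol(.055,.103,phi)])): cv2.circle(im,tuple(int(i) for i in (x-[u,v])*s+s/2),4,(0,255,0),1)
    for a,b in((.12,.09),(.12,-.09),(-.12,-.09),(-.12,.09)):
        for x in proj(d,W(p,[[a,b,.014]])): cv2.circle(im,tuple(int(i) for i in (x-[u,v])*s+s/2),4,(255,0,255),1)
    out.append(cv2.resize(im,(int(im.shape[1]*520/im.shape[0]),520)))
o=np.hstack(out); print(o.shape); cv2.imwrite(f"pics/{n}.png",o)
E
python3 view.py v0
```

```text
(520, 882, 3)
```

View pics/v0.png

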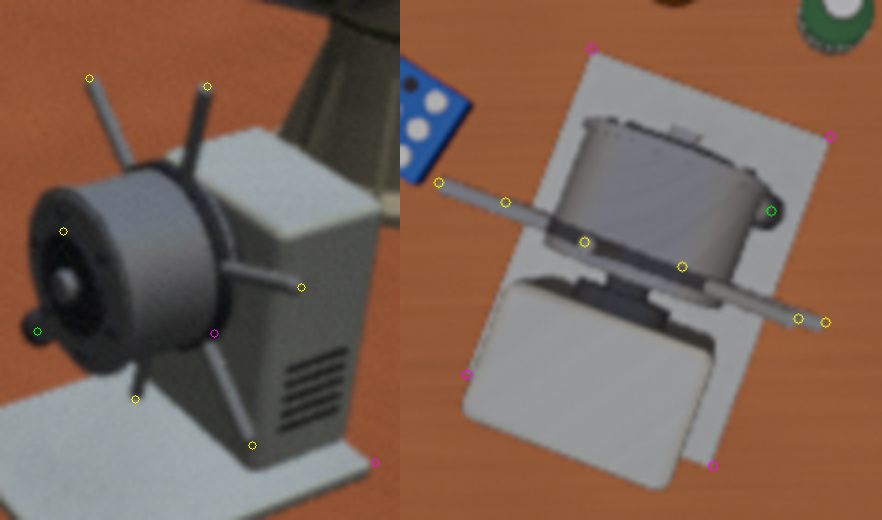

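The overlay matches to within a pixel or two. Scene spoke ends are at (89,78), (207,87), (301,287) and (252,445) in the picture, and the stem is at 139.5° from up. Two strokes over the top will do it: spoke at 49° → -25°, then the next spoke → -30°.

```bash
cat > push.py <<'E'
from h import *
from workcell import robot
K=.7; F=0; RR=.110
D=np.radians
def ps(p,a,r,off): return pose(p,D(a),r,off,F,D(a*K))
def approach(p,a):
    P,o=ps(p,a,.20,.045); robot.goto(P,o)
    robot.line_to(ps(p,a,RR,.045)[0],feed=.12)
    hit=robot.line_to(ps(p,a,RR,.002)[0],feed=.03,contact_N=2.)
    t=robot.get_position(); c,s=np.cos(p[2]),np.sin(p[2]); d=t-[p[0],p[1],0]
    y,z=-s*d[0]+c*d[1],d[2]-.165
    ang=np.degrees(np.arctan2(-y,z)); r=np.hypot(y,z)
    print("hit",hit,"tcp angle",ang,"r",r,"off",r*np.sin(D(ang-a)),robot.get_time(),np.round(robot.get_ft_force(),1)); return ang
def arc(p,a0,a1,off,feed=.06):
    n=max(1,int(np.ceil(abs(a1-a0)/12))); m=0
    for a in np.linspace(a0,a1,n+1)[1:]:
        P,o=ps(p,a,RR,off); robot.line_to(P,o,feed=feed); f=robot.get_ft_force(); print(round(a,1),np.round(f,1))
def retreat(p,a,off):
    P=robot.get_position(); A=ps(p,a,RR,off)[0]
    robot.line_to(P+ps(p,a,RR,off+.02)[0]-A,feed=.05)
    robot.line_to(P+ps(p,a,.21,off+.02)[0]-A,feed=.15)
E
python3 - <<'E'
from push import *
p=np.load("pose.npy")
robot.grip(0.0); 
P=robot.get_position(); robot.line_to([P[0],P[1],.42],feed=.2)
robot.goto(*ps(p,0,.30,0.)); robot.goto(*ps(p,40,.26,.045))
print(robot.get_time())
approach(p,49.5)
E
```

```text
5.95
hit True tcp angle 59.30953367249929 r 0.11157332956503513 off 0.01900913450811023 8.15 [ 0.3 -0.6 -0.8]
```

```bash
python3 - <<'E'
from push import *
p=np.load("pose.npy")
arc(p,49.5,-25,.018)
retreat(p,-25,.018)
robot.goto(*ps(p,38,.24,.045))
print(robot.get_time())
E
python3 view.py v1 65; cat fit.py | head -0
```

```text
38.9 [ 0.9 -0.5  0. ]
28.2 [ 0.5  0.9 -0.5]
17.6 [-0.8  0.2 -0.8]
6.9 [-0.6 -0.2 -0.4]
-3.7 [ 0.7 -0.1  0.1]
-14.4 [0.1 0.1 0.3]
-25.0 [1.  0.1 0. ]
14.0417
(520, 882, 3)
```

View pics/v1.png

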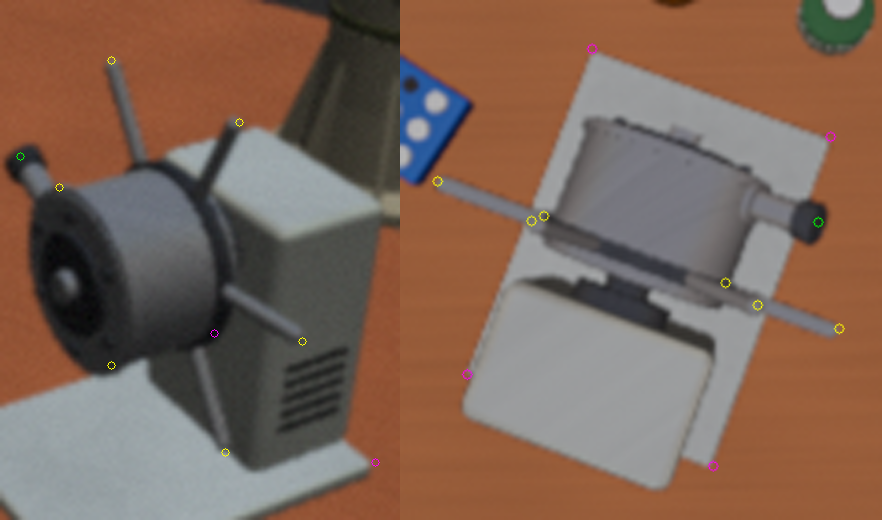

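The stem is now at about 65°: predicted points sit on the spoke ends at (112,62), (238,123) and (302,341), with the cap at (25,160). The stand hasn't moved. Next is stroke 2, stopping short to take a measurement.

```bash
python3 - <<'E'
from push import *
p=np.load("pose.npy")
approach(p,35)
arc(p,35,-27,.018)
P=robot.get_position(); A=ps(p,-27,RR,.018)[0]; print(P-A)
retreat(p,-27,.018); robot.goto(*ps(p,38,.27,.045))
print(robot.get_time())
E
python3 view.py v2 3
```

```text
hit True tcp angle 44.833848481660866 r 0.11144940581419092 off 0.019034624159499528 16.2167 [-0.3  0.1  0.5]
24.7 [ 0.2 -0.5 -0.5]
14.3 [-0.2  0.9  0.5]
4.0 [0.3 0.5 0.9]
-6.3 [-0.4  1.3 -0.4]
-16.7 [-0.7  0.2  1. ]
-27.0 [ 0.2  1.2 -0.1]
[ 2.54857858e-06  1.04191411e-04 -4.85815105e-05]
21.625
(520, 882, 3)
```

View pics/v2.png

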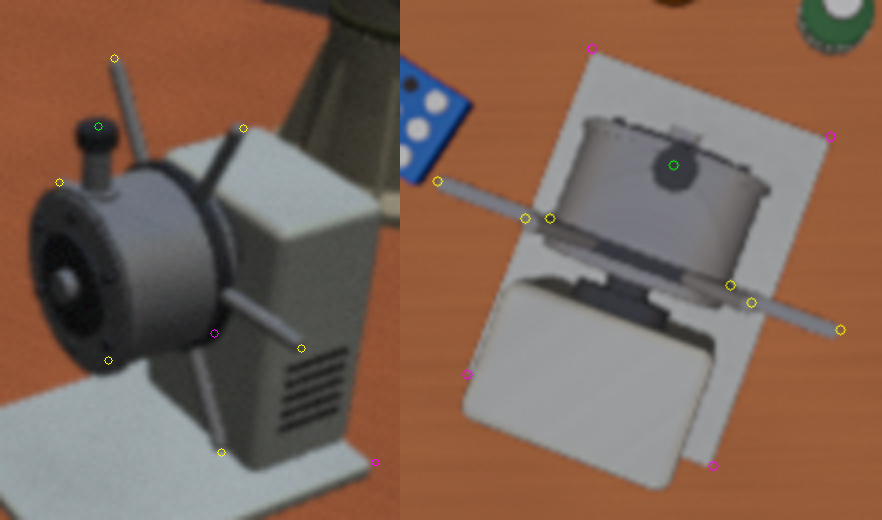

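```bash
cat > meas.py <<'E'
import sys
from h import *
from workcell import get_image, masks_of
p=np.load("pose.npy")
def sil(d,phi): # cap silhouette polygon: disks r=.103 and cap bottom (unknown thickness ~12mm)
    pts=[]
    th=np.linspace(0,2*np.pi,40)
    for r in (.103,.089):
        c=pol(.055,r,phi); t=np.array([0,-np.cos(phi),-np.sin(phi)])
        pts+=[c+.013*(np.cos(a)*np.array([1,0,0])+np.sin(a)*t) for a in th]
    q=proj(d,W(p,pts)); m=np.zeros((384*8,512*8),np.uint8)
    cv2.fillConvexPoly(m,cv2.convexHull(((q+.5)*8).astype(np.int32)),1)
    M=cv2.moments(m,True); return np.array([M["m10"],M["m01"]])/M["m00"]/8-.5, M["m00"]/64
for c in ("top","scene"):
    d=get_image(c); g=d["img"].max(2).astype(float)
    c0,A=sil(d,np.radians(3.)); u,v=np.round(c0).astype(int); w=8
    sub=g[v-w:v+w+1,u-w:u+w+1]; th=float(sys.argv[1]) if len(sys.argv)>1 else 80
    n,l,s,ce=cv2.connectedComponentsWithStats((sub<th).astype(np.uint8)); k=1+np.argmax(s[1:,4])
    ob=ce[k]+[u-w,v-w]; print(c,"model area",A,"seen",s[k],"obs",ob,"model@3",c0)
    g_=(sil(d,np.radians(8.))[0]-sil(d,np.radians(-2.))[0])/10
    print("  phi est",3+(ob-c0)@g_/(g_@g_),"perp resid",(ob-c0)-g_*((ob-c0)@g_/(g_@g_)), "px/deg",np.linalg.norm(g_))
    if c=="top": print(sub.astype(int))
E
python3 meas.py
```

```text
top model area 131.53125 seen [  3   1  13  14 121] obs [234.18181818 234.23140496] model@3 [233.32437931 233.97379128]
  phi est 4.086112220494174 perp resid [ 0.02014703 -0.05411431] px/deg 0.8226021854444916
[[116 111 101  85  78  79  93  93 106 122 126 128 129 130 128 123 133]
 [127 128 124 116 111 103  85  71  80  92  96 103 115 121 115 108 132]
 [128 127 127 127 128 126 117 103  76  65  62  69  81  90  97 115 145]
 [128 127 127 127 129 127 115  95  70  64  60  57  53  60  74 101 133]
 [127 127 126 120 114 101  85  70  62  63  63  60  56  62  69  75  95]
 [126 127 128 122 100  75  66  64  64  63  63  63  62  66  74  94  86]
 [128 128 128 110  82  67  64  65  66  65  64  64  63  64  84 113 116]
 [128 129 127  99  71  64  66  66  64  67  66  66  65  65  77 105 123]
 [127 126 113  86  65  64  65  65  66  65  65  66  66  65  66  95 121]
 [125 124 109  78  63  63  64  64  64  65  65  65  64  65  66  94 122]
 [126 127 122  88  64  63  64  65  65  64  65  64  65  63  67  97 123]
 [129 130 129  95  68  65  65  65  64  64  64  64  64  64  77 111 126]
 [130 130 129 101  70  64  65  65  65  65  65  64  63  67  96 123 130]
 [129 129 129 119  89  68  64  64  65  66  65  64  65  84 113 127 129]
 [129 129 130 129 112  95  79  66  65  66  66  66  75 107 123 126 128]
 [129 129 130 131 126 122 116  99  87  90  94 107 115 126 127 125 126]
 [129 130 130 130 131 130 131 124 121 121 123 128 131 131 129 127 125]]
scene model area 100.640625 seen [  3   4  11  13 110] obs [288.83636364 155.41818182] model@3 [289.10518553 153.76251747]
  phi est 1.5997907134779616 perp resid [-0.81536852  1.31739238] px/deg 0.4590460664504343
```

```bash
cat > meas2.py <<'E'
from h import *
from workcell import get_image
from scipy.ndimage import map_coordinates
p=np.load("pose.npy"); d=get_image("top"); im=np.asarray(d["img"]).astype(float)
phi=np.radians(4.)
for k in (90,270):
    r=np.linspace(.10,.15,101)
    q=proj(d,W(p,[pol(0,x,phi+np.radians(k)) for x in r]))
    f=(im[:,:,0]-im[:,:,2])   # redness: wood high, steel low
    s=np.mean([map_coordinates(f,[q[:,1]+o,q[:,0]],order=1) for o in(-.5,0,.5)],0)
    mid=(s[:15].mean()+s[-25:].mean())/2; i=np.argmax(s>mid); print(k,"end at r=",r[i], s[::10].round())
E
python3 meas2.py
```

```text
90 end at r= 0.1295 [ 1. -2.  1. -1.  1. -2. 57. 95. 93. 93. 94.]
270 end at r= 0.1 [  -8.   -7.   -7.   -8.   -8.   -7.   45.   74.  -71. -118.  -97.]
```

Top view and kinematics agree: the stem is at +4.0°, and the spoke ends are symmetric about the fitted axle to 0.2 mm. I'll push the remaining 4°.

```bash
python3 - <<'E'
from push import *
p=np.load("pose.npy")
approach(p,-26)
arc(p,-27,-31,.018,feed=.03)
retreat(p,-31,.018); robot.goto(*ps(p,38,.27,.045))
print(robot.get_time())
E
python3 meas.py | grep -v '^ \[' ; python3 view.py v3 0
```

```text
hit True tcp angle -19.193898175511645 r 0.11007915990489255 off 0.013045449912986791 24.8583 [ 0.3 -0.8  0.3]
-31.0 [-0.2 -1.1  1.1]
27.7
top model area 131.53125 seen [  0   0  16  14 125] obs [231.384 233.128] model@3 [233.32437931 233.97379128]
  phi est 0.43066159417980376 perp resid [ 0.04034244 -0.10835856] px/deg 0.8226021854444916
[[116 110 102  85  78  79  93  92  98 114 125 128 130 129 127 123 132]
scene model area 100.640625 seen [  4   5  11  12 106] obs [290.27358491 156.11320755] model@3 [289.10518553 153.76251747]
  phi est -1.8592601458273732 perp resid [-0.72832583  1.17675735] px/deg 0.4590460664504343
(520, 882, 3)
```

View pics/v3.png

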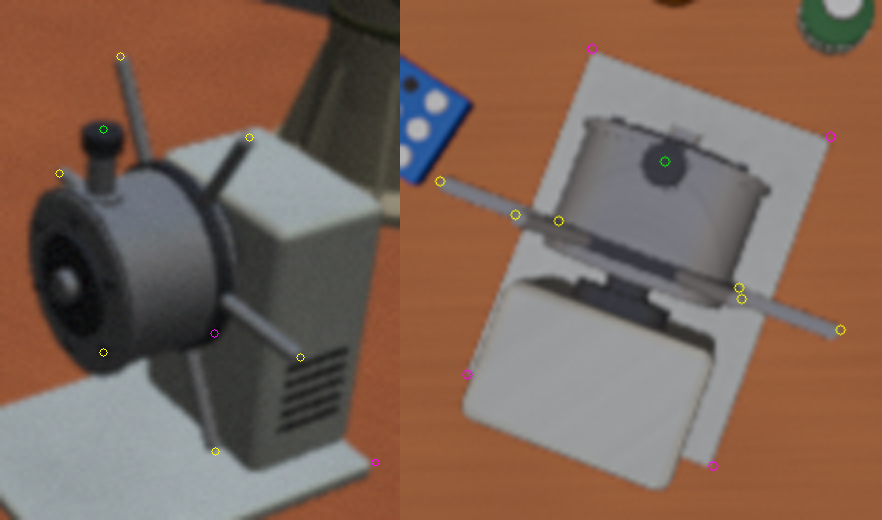

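The stem is upright to within about 0.5°. In the scene the cap spans 82–124, centred on the predicted 103. In the top view it is centred at (664,163), against a predicted (665,161). The mixer and its neighbours haven't moved and the arm is clear.

```bash
python3 -c "
from workcell import robot
print(robot.hand_in(), robot.get_time())"
```

```text
the job is handed in; nothing more can be done
the job is handed in; nothing more can be done
```

I turned the drum until the filler stem points straight up (about 0.5° off in the top camera view), using three pushes on two spokes; the arm is backed off, the stand and the items in view have not shifted, and the job is handed in at about 28 s.

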